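Find the balance of an unevenly loaded tube carrier and move it level into the incubator

TASK

The tube carrier is loaded unevenly. Sliding its hanger along the carry rod and trying it with very small lifts, find where the carrier hangs level, then carry it level by the hanger's handle to the open incubator and set it down gently, flat on the floor of the well. Do not let the carrier tip more than slightly, do not take hold of its frame, rod or tubes, and leave the other things on the bench where they are.

Things in the scene. Friction and masses are not known exactly. Their poses are not given: they have to be found in the camera images.
- carrier: Steel tube carrier, 300 long (x axis) x 84 wide x 140 mm high, standing on a flat base plate, z up. Origin: centre of the underside. Whole mass 0.45 to 1 kg, with what it carries. Its centre of mass is unknown along x (within 55 mm of the middle), on the centre line across (y = 0), and 60 to 76 mm below the carry rod's axis. It can tip about the hanger's pin however firmly the handle is held
- frame: The carrier's end plates (upright, 3 mm thick, 140 mm high) and the 10 mm round carry rod between them, which runs along the carrier's x, its axis 128 mm above the underside (same origin and axes as the carrier). Not to be gripped
- block: Grey block with four opaque capped 50 ml tubes (tops 106 mm above the carrier's underside), 70 mm long, fast on the carrier at a place along x that differs from run to run; origin on the carrier's underside below the block's centre. How full each tube is cannot be seen
- pair_a: A pair of the same tubes, side by side in a grey holder at the carrier's -x end, 130 mm from its middle (same origin and axes as the carrier)
- pair_b: A pair of the same tubes, side by side in a grey holder at the carrier's +x end, 130 mm from its middle (same origin and axes as the carrier)
- hanger (a joint): Place of the hanger's sleeve on the carry rod, in m: 0 at mid-rod, growing along the carrier's +x, -0.09 to 0.09. Slides against 1.6 N of friction, stays where it is left; the carrier standing on the bench does not slip under that push. A slotted stirrup with the handle turns almost freely, up to 40 degrees either way, on a cross pin through the sleeve at the rod's axis
- grip (a point): Centre of the hanger's black handle block, 16 mm along the rod x 44 mm across it x 44 mm high (x along the rod, z up). At rest this centre is 52 mm above the rod's axis and the pin, the block begins 30 mm above it, and the handle stands upright by itself. The stirrup's slots let the handle rise 6 mm on the pin before it takes up the carrier's weight
- end_a (a point): Middle of the lower edge of the carrier's -x end (150 mm from the centre, on the underside)
- end_b (a point): Middle of the lower edge of the carrier's +x end (150 mm from the centre, on the underside)
- incubator: White dry incubator, fixed, 364 long (x) x 146 wide x 60 mm high, open on top. Origin: centre of its underside
- well (a point): Centre of the flat floor of the incubator's well, 12 mm above the bench; x along its length. The well is 316 x 98 mm inside and its rim is 48 mm above this floor, so the carrier fits lengthwise, either way round, with 8 mm to spare at each end and 7 mm at each side
- table: The bench; its top is at z = 0
- rack: White tube rack, 75 x 190 x 45 mm, with six slim capped tubes to 102 mm high, loose on the bench
- reagent: Amber bottle, 68 mm across, 160 mm high, loose
- timer: Small white bench timer, 55 x 50 x 18 mm, loose
- marker: Marker pen, 125 mm long, 13 mm thick, loose
- dishes: Stack of culture dishes, 70 mm across, 42 mm high, loose
- slidebox: Small cardboard box of microscope slides, 60 x 85 x 35 mm, loose
- beaker: Glass beaker, 66 mm across, 85 mm high, loose

How it is judged:
On the way:
1. the carrier hangs level from its hanger, clear of the bench (underside at least 25 mm up, within 3 degrees of level, for 0.3 s) (height (world z) of each of end_a, end_b above 0.025 m and angle between carrier's own z axis and vertical below 0.052 rad and contact force between carrier and table below 0.1 N and contact force between carrier and incubator below 0.1 N), for 0.3 s.
At the end, for the whole second after the job is handed in: The carrier stands in the incubator's well, flat on its floor (underside within 4 mm of the floor, within 1.4 degrees of upright), within 13 mm of the well's centre and in line with it (either way round), at rest (horizontal distance between carrier and well below 0.013 m and z of carrier in the frame of well between -0.004 and 0.004 m and angle between the x axis of carrier and the x axis of well, either way round below 0.08 rad and angle between carrier's own z axis and vertical below 0.025 rad and linear speed of carrier below 0.02 m/s); the robot touches nothing.
It fails at once if the carrier was tipped by more than 9 degrees (angle between carrier's own z axis and vertical above 0.157 rad).
It fails at once if the carrier was carried out of level (more than 6 degrees while clear of the bench by 25 mm or more) (height (world z) of each of end_a, end_b above 0.025 m and angle between carrier's own z axis and vertical above 0.105 rad).
It fails at once if the carrier was set down or pressed hard (over 30 N on the incubator or the bench) (contact force between carrier and incubator above 30 N or contact force between carrier and table above 30 N).
It fails at once if the fingers took hold of the carrier's frame, rod or tubes (over 3 N) (contact force between the fingers and frame above 3 N or contact force between the fingers and block above 3 N or contact force between the fingers and pair_a above 3 N or contact force between the fingers and pair_b above 3 N).
It fails at once if another thing on the bench was moved by more than 20 mm (distance of any of rack, reagent, timer, marker, dishes, slidebox, beaker from where it was at the start of the episode above 0.02 m).
It also fails if it takes over 72 s, if anything falls off the work surface, if the arm or the gripper's body presses on something with over 40 N, if the wrist force passes 120 N, or if a joint passes its speed limit or range.

ROBOT

A 6-joint arm with a two-finger parallel gripper is mounted at the origin on the work surface. World frame = base frame: x ahead of the robot, y to its left, z up, the work surface at z = 0. Lengths are in m, angles in rad, forces in N, time in s.
With the tool pointing down it reaches from about 0.3 to 0.875 m from the base axis. Payload 6.4 kg.
Tool frame: the origin (TCP) lies at the centre of the arm's flange, where the gripper is bolted on; the fingertips stand 173 mm ahead of it and the grasp point (between the pads) lies 155 mm ahead of it; z points along the fingers, y is the line along which they close (so a half turn about z gives the same grasp; the last joint's range is limited). The gripper opens to 85 mm and grips with 20 to 120 N. Pads are 22 mm wide; open, the fingers measure 114 mm over their backs; the gripper's body (76 mm by 85 mm) begins 54 mm behind the grasp point. The pads swing forward as they close: fully open they stand 13 mm farther back than shut.
Start: joints at [1.128, 0.181, 1.607, -0, 1.354, -0.206], TCP at [0.135, 0.559, 0.405] pointing down, gripper open.
Joint ranges: [-2.99, 2.99], [-0.89, 2.07], [0.3, 2.58], [-1.14, 4.28], [0, 2.63], [-3.12, 3.12]. Speed limits (rad/s): [2.57, 2.57, 3.01, 3.14, 3.14, 3.14].

INTERFACE

Orientations are given as a unit quaternion [w, x, y, z].
In Python, from bench import get_obs, camera, get_calibration, hand_in gives the robot as it stands. The module is installed in compiled form; this text tells all that it offers.
- The arm moves only by the tool drive_tool, never from a script. Its argument "increments" is a list of rows, each a list of 2 entries, a list of its own where there are three numbers: the shift along the tool's x, y, z normalised to -1 to 1, where 1 is 250 mm, then the turn about the tool's z normalised to -1 to 1, where 1 is 90 degrees. A call has exactly 8 rows; each row is the pose to reach, as a shift and turn from the pose commanded when the call began, along the tool's axes at that moment; what a row does not reach only later rows make up. A row lasts 1/8 s, in which the tool goes at most 62.5 mm and 10.7 degrees, less where a joint would pass 70% of its speed; a pose out of reach is approached as far as the arm can. A call with a number of a shift or a turn outside -1 to 1 is refused whole. A call with a gripper value outside its range is refused whole. "claw" is the closure, from 0 (fully open) to 1 (shut), set as the call begins (left out, the last holds). The fingers move at their own pace and stop on an object; the grip force is fixed at half the most. Time passes only in rows, so rows that repeat a pose let the fingers close, or fill a call up. It gives the time, the measured TCP pose, the force and the opening at its end, in the units of the state.
- get_obs(): the state, without advancing time (a new reading comes with each control period).
- camera(name): name is "scene" or "top" or "wrist"; returns the picture (480x640x3 uint8, blue, green, red); there is no depth.
- get_calibration(name): a dict with "K" (3x3 intrinsics, pixels), "origin" and "orientation" of the camera in the world. Camera axes: x right, y down, z forward; pixel columns grow to the right and rows downward; lengths in m; the calibration is good to about 2 mm. A picture is of the moment at which its call begins: read the wrist's pose just before it. get_calibration takes no time and is no camera call; for the wrist camera it gives the pose at the moment of the call.
- hand_in(): hands the job in, once; it reports no verdict.
The state is a dict: "time_s": time; "q": joint angles; "dq": joint speeds; "joint_efforts": joint torques, N m; "eef_pos": TCP position; "eef_rot": TCP orientation; "wrist_force": force on the tool from outside, world axes, zero at the start; "torque": the same for the moment, N m; "opening": opening from 0.0 (shut) to 1.0 (fully open).
Only numpy, scipy, OpenCV 4.12 (cv2) and the standard library are available. Lean on these libraries where they do the work, as an engineer would, in place of code of your own. Each camera call takes 0.05 s, during which the arm holds its last target. There are 200 camera calls.

## Working session

There is one attempt and no reset: what is moved stays moved. The work goes in short steps, Python scripts to look and compute and a tool call to move; the robot and the scene stay as the last step left them, time stands still between calls to the robot, and variables do not carry over. Pictures are saved under pics/ and viewed, on a budget of 10 in all, crops included, one or two more only if the job needs it, and the job is handed in when it is done.

Besides the shell and the picture viewer there is one more tool, called after "Call:" in YAML: its name, and indented under it one key for each argument. drive_tool: Moves the arm, as the interface text tells. Its arguments: {"type":"object","properties":{"increments":{"type":"array","items":{"type":"array"}},"claw":{"type":"number"}},"required":["increments"]}

```bash
mkdir -p pics
cat > h.py <<'E'
import numpy as np,cv2
from scipy.spatial.transform import Rotation as R
from bench import get_obs,camera,get_calibration,hand_in
def rot(q): return R.from_quat([q[1],q[2],q[3],q[0]]).as_matrix()
def ray(cal,u,v,z):
    o=np.array(cal["origin"]);d=rot(cal["orientation"])@np.linalg.inv(np.array(cal["K"]))@[u,v,1]
    return o+d*(z-o[2])/d[2]
def proj(cal,p):
    c=np.array(cal["K"])@rot(cal["orientation"]).T@(np.array(p)-np.array(cal["origin"])); return c[:2]/c[2]
E
python3 - <<'E'
from h import *
o=get_obs();print(o)
for n in["scene","top"]:
    cv2.imwrite(f"pics/{n}0.png",camera(n));c=get_calibration(n);print(n,c)
E
```

```text
{'time_s': 0.0, 'q': array([ 1.12769692e+00,  1.81557778e-01,  1.60804461e+00, -3.11323227e-05,
        1.35377655e+00, -2.06293751e-01]), 'dq': array([ 0.00051073,  0.00027868, -0.00053806, -0.00113353, -0.00076239,
        0.00047266]), 'joint_efforts': array([-1.77297115e-04, -4.44889605e+01, -3.51323569e+01, -2.34191684e-04,
        9.44267842e-03, -2.09523466e-05]), 'eef_pos': array([0.13476299, 0.55871442, 0.40375677]), 'eef_rot': array([-2.70526998e-04,  1.18122978e-01,  9.92998572e-01, -8.51320576e-04]), 'wrist_force': array([-0.41362529,  0.04397713,  0.03763053]), 'torque': array([ 0.0462207 , -0.01081607,  0.05647233]), 'opening': 0.9982525739680987}
scene {'K': array([[544.38737736,   0.        , 321.4341284 ],
       [  0.        , 544.38737736, 236.46957889],
       [  0.        ,   0.        ,   1.        ]]), 'origin': array([1.2998761 , 0.46366926, 1.26301645]), 'orientation': array([-0.15427512,  0.45208682,  0.83111203, -0.28472704])}
top {'K': array([[433.43558573,   0.        , 318.74924807],
       [  0.        , 433.43558573, 236.72718602],
       [  0.        ,   0.        ,   1.        ]]), 'origin': array([0.49925192, 0.00402787, 1.04843822]), 'orientation': array([ 0.01928928, -0.70403721,  0.70922207, -0.03104167])}
```

View pics/top0.png

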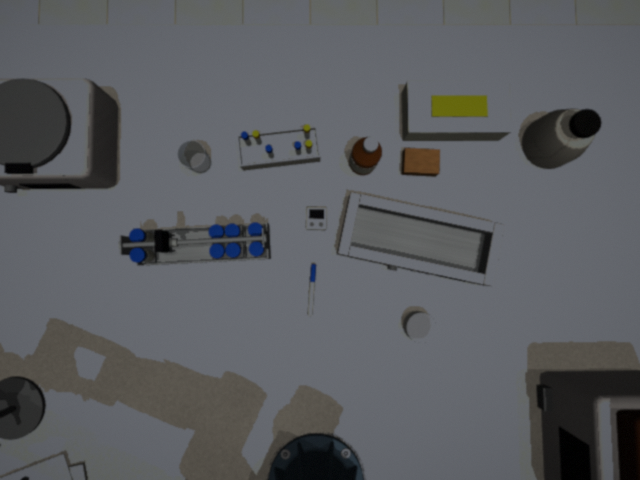

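View pics/scene0.png

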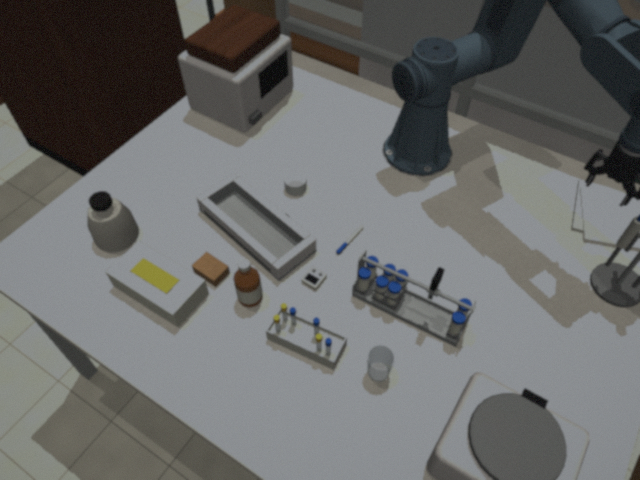

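Run:
```python
from h import *
for n in["top","scene"]:
    im=cv2.imread(f"pics/{n}0.png");c=get_calibration(n)
    hsv=cv2.cvtColor(im,cv2.COLOR_BGR2HSV)
    m=cv2.inRange(hsv,(105,150,60),(125,255,255))
    k,l,s,ce=cv2.connectedComponentsWithStats(m)
    for i in range(1,k):
        if s[i,4]>30: print(n,ce[i].round(1),s[i,4],ray(c,*ce[i],.106).round(4))
    m=cv2.inRange(hsv,(0,0,0),(180,255,40)); x0,y0,x1,y1=(140,215,185,265) if n=="top" else(420,255,455,305)
    k,l,s,ce=cv2.connectedComponentsWithStats(m[y0:y1,x0:x1])
    for i in range(1,k):
        if s[i,4]>30: p=ce[i]+[x0,y0];print(n,"black",p.round(1),s[i],ray(c,*p,.19).round(4))
im=cv2.imread("pics/top0.png")
a=cv2.resize(im[180:295,325:515],None,fx=4,fy=4,interpolation=cv2.INTER_CUBIC)
cv2.imwrite("pics/inc.png",cv2.convertScaleAbs(a,alpha=1.5))
```

```text
top [268.4 148.1] 32 [0.7633 0.0978 0.106 ]
top [254.6 229.1] 146 [0.584  0.1277 0.106 ]
top [223.9 230.7] 317 [0.581  0.1942 0.106 ]
top [136.3 235.1] 152 [0.5726 0.3833 0.106 ]
top [224.8 250.1] 354 [0.5388 0.192  0.106 ]
top [255.9 248.5] 163 [0.5417 0.1246 0.106 ]
top [136.7 254.5] 170 [0.5306 0.3816 0.106 ]
top [312.6 272.6] 63 [0.4886 0.002  0.106 ]
top black [157.2 242.8] [  1  15  32  32 574] [0.5506 0.3082 0.19  ]
scene [363.9 272.6] 95 [0.5867 0.1297 0.106 ]
scene [388.2 284. ] 203 [0.5835 0.1985 0.106 ]
scene [458.2 317.3] 113 [0.5753 0.386  0.106 ]
scene black [436.1 279.5] [ 11  14  12  22 115] [0.5631 0.3062 0.19  ]
```

View pics/inc.png

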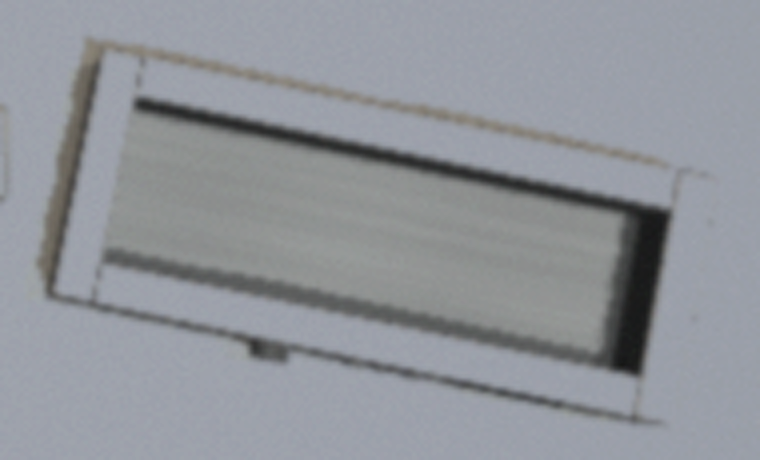

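Run:
```python
from h import *
c=get_calibration("top")
P=[ray(c,(X+.5)/4-.5+325,(Y+.5)/4-.5+180,.06)[:2] for X,Y in[(137,98),(672,207),(640,376),(104,263)]]
P=np.array(P);print(P.round(4),P.mean(0).round(4))
n=np.linalg.norm
print("L",n(P[1]-P[0]),n(P[2]-P[3]),"W",n(P[3]-P[0]),n(P[2]-P[1]))
for a,b in((P[0],P[1]),(P[3],P[2])): d=a-b;print("yaw of long axis (toward +y)",np.degrees(np.arctan2(d[1],d[0])))
A=np.array([[.5726,.3833],[.5306,.3816]]).mean(0);B=np.array([[.584,.1277],[.5417,.1246]]).mean(0)
d=A-B;print("carrier c",(A+B)/2,"len",n(d),"yaw",np.degrees(np.arctan2(d[1],d[0])))
u=d/n(d);h=np.array([.5575,.307]);print("hanger",(h-(A+B)/2)@u,(h-(A+B)/2)@[-u[1],u[0]])
o=get_obs();r=rot(o['eef_rot']);print(r.round(3),"tool y yaw",np.degrees(np.arctan2(r[1,1],r[0,1])))
```

```text
[[ 0.6443 -0.1057]
 [ 0.5793 -0.4134]
 [ 0.4825 -0.3914]
 [ 0.5494 -0.0854]] [ 0.5639 -0.249 ]
L 0.3145020478691595 0.3132300962752968 W 0.09708068973897631 0.09927912478818585
yaw of long axis (toward +y) 78.07731528346844
yaw of long axis (toward +y) 77.67720333222032
carrier c [0.557225 0.2543  ] len 0.25654678423242805 yaw 92.51332046121765
hanger 0.05263724622549013 -0.002585717462741659
[[-0.972  0.235 -0.001]
 [ 0.235  0.972 -0.001]
 [ 0.    -0.002 -1.   ]] tool y yaw 76.43157620644176
```

Call:
drive_tool:
  increments:
    - [[-0.1,-0.03,-0.01],-0.02]
    - [[-0.25,-0.075,-0.02],-0.05]
    - [[-0.42,-0.13,-0.03],-0.08]
    - [[-0.6,-0.19,-0.04],-0.12]
    - [[-0.76,-0.24,-0.05],-0.15]
    - [[-0.88,-0.275,-0.06],-0.17]
    - [[-0.935,-0.292,-0.064],-0.179]
    - [[-0.935,-0.292,-0.064],-0.179]
  claw: 0

```text
time_s: 1.1
eef_pos: [0.3457, 0.4326, 0.4203]
eef_rot: [-0.0, -0.021, 1.0, -0.0]
wrist_force: [-0.9, 0.7, -0.9]
opening: 1.002
```

```bash
cat > go.py <<'E'
import sys
from h import *
o=get_obs();r=rot(o['eef_rot']);p=o['eef_pos'];t=np.array([float(a) for a in sys.argv[1:4]])
print("t",round(o['time_s'],2),"p",p.round(4),"ytool yaw",np.degrees(np.arctan2(r[1,1],r[0,1])).round(2),"F",o['wrist_force'].round(2),"shift/.25",(r.T@(t-p)/.25).round(4))
E
python3 go.py .555 .307 .42
```

```text
t 1.1 p [0.3457 0.4326 0.4203] ytool yaw 92.42 F [-0.88  0.72 -0.9 ] shift/.25 [-0.8151 -0.5372  0.001 ]
```

Call:
drive_tool:
  increments:
    - [[-0.1,-0.06,0],0]
    - [[-0.25,-0.16,0],0]
    - [[-0.42,-0.28,0],0]
    - [[-0.58,-0.38,0],0]
    - [[-0.72,-0.47,0],0]
    - [[-0.8,-0.52,0],0]
    - [[-0.815,-0.537,0],0]
    - [[-0.815,-0.537,0],0]

```text
time_s: 2.1
eef_pos: [0.5537, 0.3088, 0.4205]
eef_rot: [-0.001, -0.022, 1.0, 0.0]
wrist_force: [-0.8, -0.5, 0.2]
opening: 1.0
```

```bash
python3 go.py .555 .307 .335
python3 - <<'E'
from h import *
c=get_calibration("wrist");im=camera("wrist");cv2.imwrite("pics/w1.png",im)
for p in[(.555,.307,.202),(.557,.2545,.128),(.552,.404,.14),(.562,.105,.14)]: print(proj(c,p).round(1))
E
```

```text
t 2.1 p [0.5537 0.3088 0.4205] ytool yaw 92.58 F [-0.76 -0.47  0.19] shift/.25 [-0.0054 -0.0074  0.3418]
[310.7 274.9]
[228.8 234.2]
[471. 242.]
[-22.2 236.3]
```

View pics/w1.png

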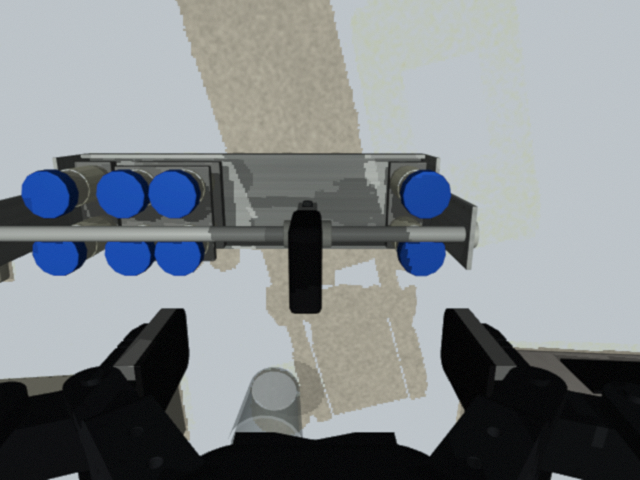

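Call:
drive_tool:
  increments:
    - [[-0.005,-0.004,0.04],0]
    - [[-0.005,-0.007,0.1],0]
    - [[-0.005,-0.007,0.17],0]
    - [[-0.005,-0.007,0.24],0]
    - [[-0.005,-0.007,0.3],0]
    - [[-0.005,-0.007,0.33],0]
    - [[-0.005,-0.007,0.342],0]
    - [[-0.005,-0.007,0.342],0]

```text
time_s: 3.15
eef_pos: [0.556, 0.3064, 0.3355]
eef_rot: [0.0, -0.022, 1.0, 0.0]
wrist_force: [-0.6, -0.2, 0.0]
opening: 0.998
```

Call:
drive_tool:
  increments:
    - [[0,0,0],0]
    - [[0,0,0],0]
    - [[0,0,0],0]
    - [[0,0,0],0]
    - [[0,0,0],0]
    - [[0,0,0],0]
    - [[0,0,0],0]
    - [[0,0,0],0]
  claw: 1

```text
time_s: 4.15
eef_pos: [0.5559, 0.3064, 0.3354]
eef_rot: [0.0, -0.022, 1.0, 0.0]
wrist_force: [-0.2, -0.2, 1.7]
opening: 0.177
```

```bash
python3 go.py .559 .209 .335;python3 - <<'E'
from h import *
cv2.imwrite("pics/s2.png",camera("scene")[180:400,280:520].repeat(2,0).repeat(2,1))
E
```

```text
t 4.15 p [0.5559 0.3064 0.3354] ytool yaw 92.54 F [-0.23 -0.15  1.74] shift/.25 [ 0.0048 -0.3898  0.0016]
```

View pics/s2.png

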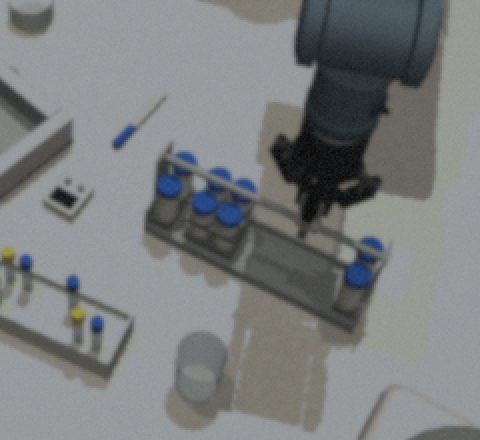

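Call:
drive_tool:
  increments:
    - [[0,0,-0.008],0]
    - [[0,0,-0.016],0]
    - [[0,0,-0.016],0]
    - [[0,0,-0.016],0]
    - [[0,0,-0.016],0]
    - [[0,0,-0.016],0]
    - [[0,0,-0.016],0]
    - [[0,0,-0.016],0]

```text
time_s: 5.2
eef_pos: [0.5558, 0.3064, 0.3392]
eef_rot: [0.0, -0.022, 1.0, -0.0]
wrist_force: [0.3, -0.3, 0.4]
opening: 0.178
```

```bash
cat > rd.py <<'E'
from h import *
F=[];P=[]
for i in range(8): camera("top");o=get_obs();F.append(o['wrist_force']);P.append(o['eef_pos'])
F=np.array(F);print("t",round(o['time_s'],2),"F",F.mean(0).round(3),"+-",F.std(0).round(3),"p",np.mean(P,0).round(4),o['torque'].round(2),o['opening'])
E
python3 rd.py
```

```text
t 5.6 F [ 1.371 -0.788 -0.228] +- [0.583 0.326 0.465] p [0.5558 0.3064 0.3392] [-0.18 -0.22  0.02] 0.17847350185872252
```

Call:
drive_tool:
  increments:
    - [[0,0,-0.006],0]
    - [[0,0,-0.012],0]
    - [[0,0,-0.018],0]
    - [[0,0,-0.018],0]
    - [[0,0,-0.018],0]
    - [[0,0,-0.018],0]
    - [[0,0,-0.018],0]
    - [[0,0,-0.018],0]

```text
time_s: 6.6
eef_pos: [0.5558, 0.3064, 0.3437]
eef_rot: [-0.0, -0.022, 1.0, -0.0]
wrist_force: [-0.4, -1.0, -6.5]
opening: 0.18
```

```bash
python3 rd.py
```

```text
t 7.0 F [ 0.348 -0.784 -6.955] +- [0.299 0.538 0.516] p [0.5558 0.3064 0.3437] [-0.24  0.05 -0.04] 0.17861503327921352
```

Call:
drive_tool:
  increments:
    - [[0,0,0.01],0]
    - [[0,0,0.02],0]
    - [[0,-0.05,0.022],0]
    - [[0,-0.14,0.022],0]
    - [[0,-0.24,0.022],0]
    - [[0,-0.34,0.022],0]
    - [[0,-0.4,0.022],0]
    - [[0,-0.41,0.022],0]

```text
time_s: 8.0
eef_pos: [0.5605, 0.2024, 0.3384]
eef_rot: [0.0, -0.021, 1.0, -0.0]
wrist_force: [-0.9, 1.8, 0.2]
opening: 0.175
```

Call:
drive_tool:
  increments:
    - [[0,0,0],0]
    - [[0,0,-0.01],0]
    - [[0,0,-0.016],0]
    - [[0,0,-0.02],0]
    - [[0,0,-0.022],0]
    - [[0,0,-0.022],0]
    - [[0,0,-0.022],0]
    - [[0,0,-0.022],0]

```text
time_s: 9.0
eef_pos: [0.5603, 0.204, 0.3435]
eef_rot: [-0.0, -0.022, 1.0, 0.0]
wrist_force: [-0.2, 0.7, -8.0]
opening: 0.178
```

```bash
python3 rd.py
python3 - <<'E'
from h import *
cv2.imwrite("pics/w2.png",camera("wrist"))
E
```

```text
t 9.4 F [-0.348  0.42  -7.432] +- [0.335 0.492 0.456] p [0.5603 0.204  0.3437] [ 0.1  -0.    0.03] 0.17986927971601166
```

View pics/w2.png

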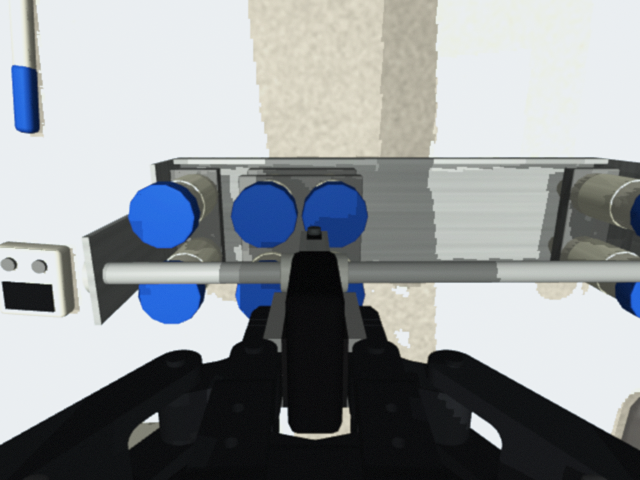

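Call:
drive_tool:
  increments:
    - [[0,0,0.01],0]
    - [[0,0,0.02],0]
    - [[0,0.03,0.022],0]
    - [[0,0.08,0.022],0]
    - [[0,0.13,0.022],0]
    - [[0,0.165,0.022],0]
    - [[0,0.178,0.022],0]
    - [[0,0.178,0.022],0]

```text
time_s: 10.45
eef_pos: [0.5584, 0.2492, 0.3384]
eef_rot: [0.0, -0.022, 1.0, 0.001]
wrist_force: [0.3, 1.2, -0.2]
opening: 0.182
```

```bash
cat > lift.py <<'E'
import sys
from h import *
# flow of tracked corners on each carrier end in scene view, baseline vs now
def grab(): return np.mean([cv2.cvtColor(camera("scene"),cv2.COLOR_BGR2GRAY).astype(float) for _ in range(4)],0).astype(np.uint8)
c=get_calibration("scene")
if sys.argv[1]=="base": cv2.imwrite("pics/base.png",grab());print(get_obs()['eef_pos'],get_obs()['time_s'])
else:
    b=cv2.imread("pics/base.png",0);n=grab();o=get_obs()
    C=np.array([.557,.2545]);u=np.array([np.cos(np.radians(92.5)),np.sin(np.radians(92.5))]);v=np.array([-u[1],u[0]])
    for name,s in(("-y",-1),("+y",1)):
        m=np.zeros_like(b);pts=[proj(c,np.r_[C+u*s*a+v*w,z]) for a in(.115,.155) for w in(-.044,.044) for z in(.0,.14)]
        cv2.fillConvexPoly(m,cv2.convexHull(np.array(pts).astype(np.int32)),255)
        f=cv2.goodFeaturesToTrack(b,25,.05,3,mask=m)
        g,st,e=cv2.calcOpticalFlowPyrLK(b,n,f,None,winSize=(11,11));d=(g-f)[st==1].reshape(-1,2)
        p0=proj(c,np.r_[C+u*s*.13,.1]);pz=proj(c,np.r_[C+u*s*.13,.11])
        med=np.median(d,0);print(name,len(d),"px",med.round(2),"rise mm ~",(10*med[1]/(pz-p0)[1]).round(2),"quart",np.percentile(d[:,1],[25,75]).round(2))
    print(o['eef_pos'].round(4),o['time_s'],o['wrist_force'].round(2))
E
python3 lift.py base
```

```text
[0.55850741 0.24854082 0.33836908] 10.65
```

Call:
drive_tool:
  increments:
    - [[0,0,-0.006],0]
    - [[0,0,-0.012],0]
    - [[0,0,-0.018],0]
    - [[0,0,-0.022],0]
    - [[0,0,-0.026],0]
    - [[0,0,-0.028],0]
    - [[0,0,-0.028],0]
    - [[0,0,-0.028],0]

```text
time_s: 11.65
eef_pos: [0.5583, 0.2485, 0.3451]
eef_rot: [-0.0, -0.022, 1.0, -0.0]
wrist_force: [0.0, -0.5, -7.8]
opening: 0.184
```

```bash
python3 lift.py now;python3 rd.py
```

```text
-y 23 px [ 0.63 -0.17] rise mm ~ 0.78 quart [-0.29 -0.11]
+y 23 px [ 1.2  -1.17] rise mm ~ 5.64 quart [-1.34 -1.01]
[0.5584 0.2484 0.3452] 11.85 [-0.03  0.04 -8.74]
t 12.25 F [-0.349 -0.026 -8.481] +- [0.431 0.453 0.47 ] p [0.5584 0.2485 0.3452] [ 0.   -0.02 -0.04] 0.1817127921403524
```

Call:
drive_tool:
  increments:
    - [[0,0,0.01],0]
    - [[0,0,0.02],0]
    - [[0,0,0.028],0]
    - [[0,-0.01,0.028],0]
    - [[0,-0.02,0.028],0]
    - [[0,-0.02,0.018],0]
    - [[0,-0.02,0.006],0]
    - [[0,-0.02,0],0]

```text
time_s: 13.25
eef_pos: [0.5583, 0.2432, 0.3442]
eef_rot: [-0.001, -0.022, 1.0, -0.0]
wrist_force: [0.8, 0.0, -8.8]
opening: 0.175
```

```bash
python3 lift.py now;python3 rd.py
```

```text
-y 23 px [ 0.23 -0.91] rise mm ~ 4.13 quart [-0.95 -0.89]
+y 23 px [ 0.27 -0.71] rise mm ~ 3.42 quart [-0.73 -0.63]
[0.5585 0.2434 0.3446] 13.45 [ 0.04  0.9  -8.53]
t 13.85 F [ 0.167  0.066 -8.492] +- [0.513 0.402 0.415] p [0.5586 0.2434 0.345 ] [-0.   -0.01 -0.03] 0.18030432496785395
```

Call:
drive_tool:
  increments:
    - [[0,0,-0.004],0]
    - [[0,0,-0.01],0]
    - [[0,0,-0.018],0]
    - [[0,0,-0.024],0]
    - [[0,0,-0.028],0]
    - [[0,0,-0.03],0]
    - [[0,0,-0.03],0]
    - [[0,0,-0.03],0]

```text
time_s: 14.85
eef_pos: [0.5586, 0.2434, 0.3526]
eef_rot: [-0.0, -0.022, 1.0, -0.0]
wrist_force: [0.7, -0.6, -8.2]
opening: 0.176
```

```bash
python3 lift.py now
```

```text
-y 23 px [ 0.45 -2.49] rise mm ~ 11.26 quart [-2.62 -2.46]
+y 23 px [ 1.   -2.17] rise mm ~ 10.45 quart [-2.27 -2.11]
[0.5586 0.2435 0.3526] 15.05 [ 0.32  0.49 -7.24]
```

Call:
drive_tool:
  increments:
    - [[0,0,-0.014],0]
    - [[0,0,-0.045],0]
    - [[0,0,-0.094],0]
    - [[0,0,-0.15],0]
    - [[0,0,-0.21],0]
    - [[0,0,-0.265],0]
    - [[0,0,-0.305],0]
    - [[0,0,-0.32],0]

```text
time_s: 16.05
eef_pos: [0.5587, 0.2435, 0.4337]
eef_rot: [0.001, -0.022, 1.0, 0.0]
wrist_force: [1.2, -0.6, -8.9]
opening: 0.178
```

```bash
python3 lift.py now
python3 - <<'E'
from h import *
im=camera("scene");cv2.imwrite("pics/s3.png",im[150:370,250:550].repeat(2,0).repeat(2,1))
o=get_obs();a=np.radians(77.9);u=np.array([np.cos(a),np.sin(a)])
t=np.array([.5639,-.249])-.011*u;print(t);r=rot(o['eef_rot']);print((r.T@(np.r_[t,o['eef_pos'][2]]-o['eef_pos'])/.25).round(3))
E
```

```text
-y 23 px [  2.73 -21.43] rise mm ~ 97.04 quart [-21.75 -20.47]
+y 23 px [  7.88 -19.32] rise mm ~ 92.97 quart [-20.36 -18.37]
[0.5585 0.2434 0.432 ] 16.25 [-0.1   0.33 -8.14]
[ 0.5615942  -0.25975562]
[ 7.700e-02 -2.011e+00  1.000e-03]
```

View pics/s3.png

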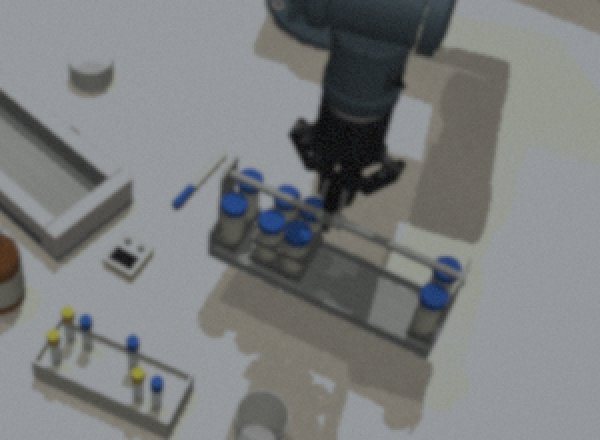

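Call:
drive_tool:
  increments:
    - [[0,-0.01,0],0]
    - [[0,-0.03,0],0]
    - [[0,-0.06,0],0]
    - [[0,-0.1,0],0]
    - [[0,-0.15,0],0]
    - [[0,-0.21,0],0]
    - [[0,-0.28,0],0]
    - [[0,-0.35,0],0]

```text
time_s: 17.3
eef_pos: [0.5625, 0.1546, 0.4327]
eef_rot: [0.0, -0.022, 1.0, -0.0]
wrist_force: [0.0, 1.3, -8.9]
opening: 0.179
```

Call:
drive_tool:
  increments:
    - [[0.001,-0.07,0],0]
    - [[0.003,-0.14,0],0]
    - [[0.006,-0.21,0],0]
    - [[0.01,-0.28,0],0]
    - [[0.015,-0.35,0],0]
    - [[0.02,-0.42,0],0]
    - [[0.025,-0.49,0],0]
    - [[0.03,-0.56,0],0]

```text
time_s: 18.3
eef_pos: [0.5611, 0.0147, 0.4327]
eef_rot: [0.0, -0.022, 1.0, -0.0]
wrist_force: [0.6, 0.1, -8.6]
opening: 0.18
```

Call:
drive_tool:
  increments:
    - [[0.005,-0.07,0],0]
    - [[0.01,-0.14,0],0]
    - [[0.015,-0.21,0],0]
    - [[0.02,-0.28,0],0]
    - [[0.025,-0.35,0],0]
    - [[0.03,-0.42,0],0]
    - [[0.035,-0.49,0],0]
    - [[0.04,-0.56,0],0]

```text
time_s: 19.3
eef_pos: [0.5574, -0.1256, 0.4327]
eef_rot: [-0.0, -0.022, 1.0, -0.0]
wrist_force: [0.4, -0.1, -8.4]
opening: 0.177
```

Call:
drive_tool:
  increments:
    - [[0.003,-0.07,0],0]
    - [[0.005,-0.14,0],0]
    - [[0.006,-0.21,0],0]
    - [[0.007,-0.27,0],0]
    - [[0.007,-0.32,0],0]
    - [[0.007,-0.36,0],0]
    - [[0.007,-0.395,0],0]
    - [[0.007,-0.425,0],0]

```text
time_s: 20.3
eef_pos: [0.5605, -0.231, 0.4327]
eef_rot: [-0.0, -0.022, 1.0, 0.0]
wrist_force: [0.5, 0.1, -8.9]
opening: 0.18
```

Call:
drive_tool:
  increments:
    - [[0,-0.028,0],0.005]
    - [[0,-0.052,0],0.015]
    - [[0,-0.072,0],0.03]
    - [[0,-0.088,0],0.05]
    - [[0,-0.1,0],0.075]
    - [[0,-0.11,0],0.1]
    - [[0,-0.116,0],0.125]
    - [[0,-0.116,0],0.145]

```text
time_s: 21.3
eef_pos: [0.5617, -0.2597, 0.4327]
eef_rot: [0.0, 0.093, 0.996, -0.0]
wrist_force: [0.3, 0.3, -7.8]
opening: 0.18
```

Call:
drive_tool:
  increments:
    - [[0,0,0],0.01]
    - [[0,0,0],0.015]
    - [[0,0,0],0.017]
    - [[0,0,0],0.017]
    - [[0,0,0],0.017]
    - [[0,0,0],0.017]
    - [[0,0,0],0.017]
    - [[0,0,0],0.017]

```text
time_s: 22.3
eef_pos: [0.5617, -0.2596, 0.4327]
eef_rot: [0.0, 0.105, 0.994, 0.0]
wrist_force: [1.0, -0.0, -9.4]
opening: 0.179
```

```bash
python3 go.py .5616 -.2598 .43
python3 - <<'E'
from h import *
im=camera("top");cv2.imwrite("pics/top4.png",im)
cv2.imwrite("pics/top4c.png",cv2.convertScaleAbs(cv2.resize(im[150:310,310:530],None,fx=3.5,fy=3.5,interpolation=cv2.INTER_CUBIC),alpha=1.4))
cv2.imwrite("pics/w4.png",camera("wrist"))
E
```

```text
t 22.3 p [ 0.5617 -0.2596  0.4327] ytool yaw 77.96 F [ 0.95 -0.04 -9.37] shift/.25 [ 0.0002 -0.0007  0.0108]
```

View pics/w4.png

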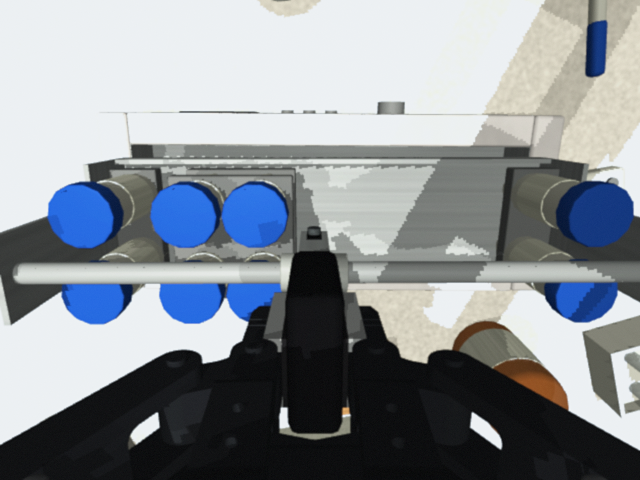

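Run:
```python
from h import *
c=get_calibration("wrist");im=cv2.imread("pics/w4.png");o=get_obs();r=rot(o['eef_rot'])
hsv=cv2.cvtColor(im,cv2.COLOR_BGR2HSV);m=cv2.inRange(hsv,(105,150,60),(125,255,255))
k,l,s,ce=cv2.connectedComponentsWithStats(m)
for i in range(1,k):
    if s[i,4]>300: print(ce[i].round(1),s[i])
a=np.radians(77.9);u=np.array([np.cos(a),np.sin(a)]);v=np.array([-u[1],u[0]]);W=np.array([.5639,-.249])
def q(U,V,z): d=ray(c,U,V,z)[:2]-W; return np.round([d@u*1e3,d@v*1e3],1)
print("caps -y,+y",q(85,215,.197),q(595,213,.197))
print("rod",q(100,272,.219),q(500,272,.219), "tcp",(o['eef_pos'][:2]-W)@u,(o['eef_pos'][:2]-W)@v)
print("inc seams top corner",q(128,112,.06),q(562,115,.06),"inner edge",q(131,145,.06),q(534,147,.06), "outer expected v 73, inner 49")
```

```text
[596.5  47.9] [586  21  21  55 888]
[ 84.6 214.5] [  47  182   76   67 3865]
[218.9 214.3] [ 150  182  138   66 7006]
[597.  212.7] [ 559  182   75   65 3685]
[581.4 299. ] [ 545  283   73   39 2230]
[ 95.9 300.7] [  62  284   70   40 2224]
[191.3 300.6] [ 160  284   65   39 2088]
[249.8 297.3] [ 226  284   55   37 1309]
caps -y,+y [-123.2   23.2] [126.7  24.6]
rod [-108.1    1.5] [73.6  1.7] tcp -0.010878028546252494 -5.839902052728405e-05
inc seams top corner [-153.9   74.6] [179.8  73. ] inner edge [-154.4   49.8] [161.6  48.9] outer expected v 73, inner 49
```

View pics/top4c.png

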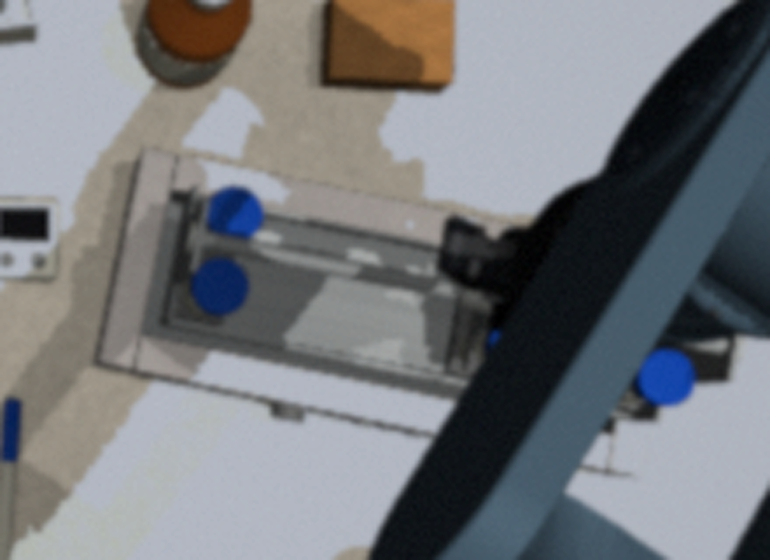

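Call:
drive_tool:
  increments:
    - [[-0.001,0.002,0],0]
    - [[-0.003,0.005,0.01],0]
    - [[-0.003,0.008,0.03],0]
    - [[-0.003,0.008,0.06],0]
    - [[-0.003,0.008,0.09],0]
    - [[-0.003,0.008,0.12],0]
    - [[-0.003,0.008,0.14],0]
    - [[-0.003,0.008,0.15],0]

```text
time_s: 23.4
eef_pos: [0.5628, -0.2578, 0.3947]
eef_rot: [-0.0, 0.105, 0.994, 0.0]
wrist_force: [0.5, 0.7, -8.2]
opening: 0.181
```

```bash
python3 rd.py
python3 - <<'E'
from h import *
cv2.imwrite("pics/w5.png",camera("wrist"))
E
```

```text
t 23.8 F [ 0.103  0.069 -8.501] +- [0.757 0.634 0.254] p [ 0.5629 -0.2579  0.3953] [ 0.    0.01 -0.01] 0.17683666063810555
```

View pics/w5.png

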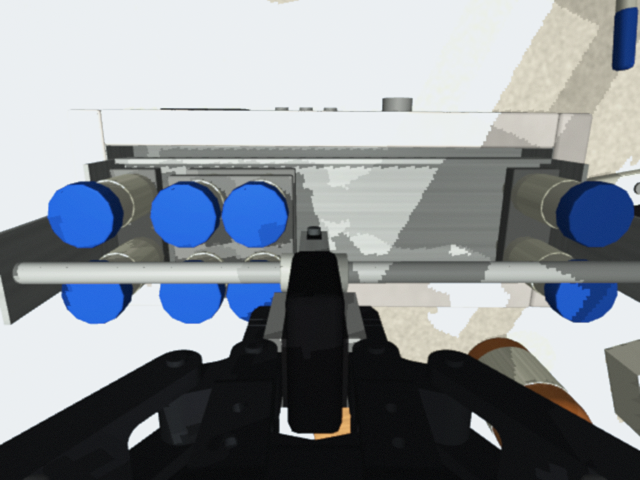

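Call:
drive_tool:
  increments:
    - [[0,0,0.01],0]
    - [[0,0,0.03],0]
    - [[0,0,0.055],0]
    - [[0,0,0.08],0]
    - [[0,0,0.105],0]
    - [[0,0,0.123],0]
    - [[0,0,0.132],0]
    - [[0,0,0.136],0]

```text
time_s: 24.85
eef_pos: [0.5628, -0.2579, 0.3611]
eef_rot: [0.0, 0.105, 0.994, -0.0]
wrist_force: [-0.1, 0.1, -9.0]
opening: 0.182
```

Call:
drive_tool:
  increments:
    - [[0,0,0.003],0]
    - [[0,0,0.006],0]
    - [[0,0,0.009],0]
    - [[0,0,0.012],0]
    - [[0,0,0.015],0]
    - [[0,0,0.018],0]
    - [[0,0,0.021],0]
    - [[0,0,0.024],0]

```text
time_s: 25.85
eef_pos: [0.5628, -0.2578, 0.3551]
eef_rot: [-0.0, 0.105, 0.994, 0.0]
wrist_force: [-0.1, 0.1, -7.9]
opening: 0.175
```

```bash
python3 rd.py
```

```text
t 26.25 F [-0.126 -0.075 -8.502] +- [0.46  0.393 0.432] p [ 0.5628 -0.2578  0.3552] [0.02 0.03 0.01] 0.18356872754925904
```

Call:
drive_tool:
  increments:
    - [[0,0,0.002],0]
    - [[0,0,0.004],0]
    - [[0,0,0.007],0]
    - [[0,0,0.01],0]
    - [[0,0,0.013],0]
    - [[0,0,0.016],0]
    - [[0,0,0.018],0]
    - [[0,0,0.018],0]

```text
time_s: 27.25
eef_pos: [0.5629, -0.2579, 0.3509]
eef_rot: [0.0, 0.105, 0.994, -0.0]
wrist_force: [-1.9, 1.5, -0.7]
opening: 0.179
```

```bash
python3 rd.py
python3 - <<'E'
from h import *
c=get_calibration("wrist");im=camera("wrist");cv2.imwrite("pics/w6.png",im)
E
```

```text
t 27.65 F [-1.51   1.119 -0.28 ] +- [0.323 0.389 0.309] p [ 0.5629 -0.2579  0.3508] [0.25 0.3  0.05] 0.17965784181162475
```

View pics/w6.png

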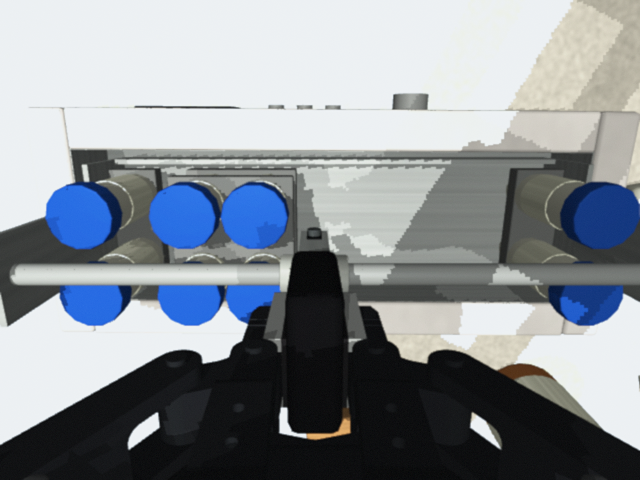

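Call:
drive_tool:
  increments:
    - [[0,0,0],0]
    - [[0,0,0],0]
    - [[0,0,0],0]
    - [[0,0,0],0]
    - [[0,0,0],0]
    - [[0,0,0],0]
    - [[0,0,0],0]
    - [[0,0,0],0]
  claw: 0

```text
time_s: 28.7
eef_pos: [0.5628, -0.2579, 0.3507]
eef_rot: [-0.0, 0.105, 0.994, 0.0]
wrist_force: [0.4, 0.3, -0.4]
opening: 1.001
```

Call:
drive_tool:
  increments:
    - [[0,0,-0.02],0]
    - [[0,0,-0.06],0]
    - [[0,0,-0.14],0]
    - [[0,0,-0.24],0]
    - [[0,0,-0.34],0]
    - [[0,0,-0.42],0]
    - [[0,0,-0.46],0]
    - [[0,0,-0.46],0]

```text
time_s: 29.7
eef_pos: [0.5629, -0.2579, 0.4665]
eef_rot: [0.001, 0.105, 0.994, -0.0]
wrist_force: [-0.0, 0.3, 0.7]
opening: 1.001
```

```bash
python3 go.py .56 -.26 .46
python3 - <<'E'
from h import *
im=camera("scene");cv2.imwrite("pics/s7.png",cv2.resize(im[150:320,170:400],None,fx=3.4,fy=3.4,interpolation=cv2.INTER_CUBIC))
c=get_calibration("wrist");im=camera("wrist")
m=cv2.inRange(cv2.cvtColor(im,cv2.COLOR_BGR2HSV),(105,150,60),(125,255,255))
k,l,s,ce=cv2.connectedComponentsWithStats(m)
for i in range(1,k):
    if s[i,4]>200: print(ce[i].round(1),s[i,2:],((ray(c,*ce[i],.118)-[.5639,-.249,0])[:2]*1e3).round(1))
E
```

```text
t 29.7 p [ 0.5629 -0.2579  0.4665] ytool yaw 77.97 F [-0.05  0.29  0.69] shift/.25 [ 0.0096 -0.0107  0.0261]
[573.1  52.8] [ 14  50 594] [-75.  188.8]
[161. 184.] [  44   45 1507] [ -47.5 -115.3]
[228.4 184. ] [  45   43 1492] [-37.1 -66.3]
[275. 184.] [  44   43 1490] [-29.9 -32.4]
[504.  184.3] [  43   43 1444] [  5.8 134.2]
[166.5 240.4] [  42   32 1121] [  -5.  -124.2]
[231.2 240.5] [  43   32 1134] [  5.5 -75.5]
[276.1 240.4] [  43   32 1129] [ 12.6 -41.7]
[497.1 240.3] [  42   32 1123] [ 48.  125.1]
```

View pics/s7.png

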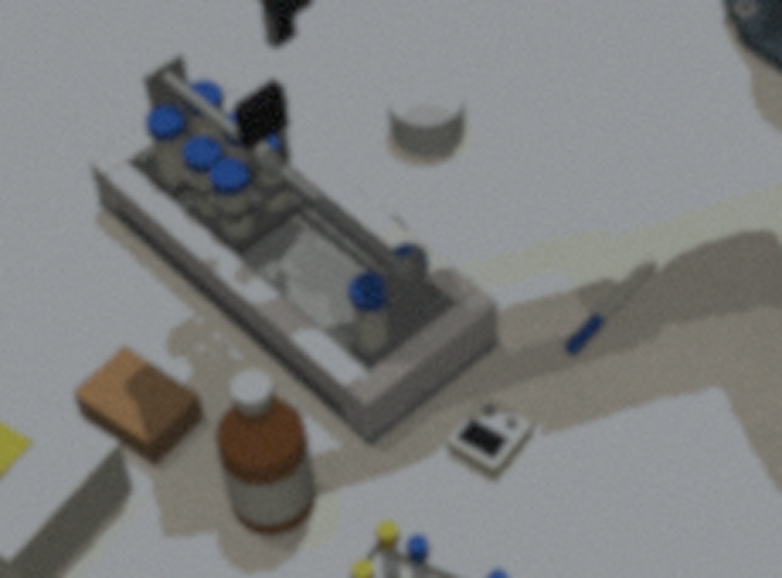

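```bash
python3 -c "
from h import *
print(hand_in())"
```

```text
the job is handed in; nothing more can be done
None
```

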